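Find the box with the loose ball and hang it up

ROBOT

A 6-joint arm with a two-finger parallel gripper is mounted at the origin on the work surface. World frame = base frame: x ahead of the robot, y to its left, z up, the work surface at z = 0. Lengths are in m, angles in rad, forces in N, time in s.
With the tool pointing down it reaches from about 0.275 to 0.875 m from the base axis. Payload 12.5 kg.
Tool frame: the origin (TCP) lies on the centre line of the jaws, within the pads' length; the fingertips stand r.finger_overhang ahead of it and the grasp point (between the pads) lies 3 mm ahead of it (r.finger_overhang is the distance from the TCP to the fingertips, in m); z points along the fingers, y is the line along which they close (so a half turn about z gives the same grasp; the last joint's range is limited). The gripper opens to 85 mm and grips with 20 to 120 N. Pads are 22 mm wide; open, the fingers measure 114 mm over their backs; the gripper's body (76 mm by 85 mm) begins 54 mm behind the grasp point. The pads swing forward as they close: fully open they stand 13 mm farther back than shut.
Start: joints at [-1.311, 0.351, 1.652, -0, 1.139, -0.085], TCP at [0.186, -0.518, 0.253] pointing down, gripper open.
Joint ranges: [-2.75, 2.75], [-0.79, 2.1], [0.01, 2.65], [-1.57, 4.71], [0.07, 3.14], [-2.87, 2.87]. Speed limits (rad/s): [2.22, 2.22, 2.79, 3.14, 3.14, 3.14].

INTERFACE

Orientations are given as a unit quaternion [x, y, z, w].
In Python, from cell import r, optics gives the robot as it stands. The module is installed in compiled form; this text tells all that it offers. Calls block until the motion is done:
- r.move_to(position, orientation): joint-space move of the TCP to a pose.
- r.move_linear(position, rot=None, vel=0.15): straight line of the TCP; rot=None keeps the orientation; vel is the mean speed in m/s.
- r.set_joints(angles): joint-space move.
- r.set_gripper(opening, squeeze=None): opening from 0.0 (shut) to 1.0 (fully open); squeeze is the grip in N (None keeps the last); returns when the fingers have stopped.
- r.sleep(seconds).
- r.inverse_kinematics(position, orientation): joint angles nearest the present ones, or None.
- optics.get_image(name): name is "scene" or "top" or "wrist"; returns a dict with "pixels" (480x640x3 uint8, red, green, blue), "depth" (480x640 float32, m along the optical axis (not along the pixel's ray), 0 where there is no reading), "fx", "fy", "cx", "cy" (pixels), "camera_from_world" (4x4, takes a point from world to camera coordinates); the wrist camera has in their place "mount" (4x4, takes a point from camera to tool coordinates, whose origin is the TCP and whose axes are the flange's). Camera axes: x right, y down, z forward; pixel columns grow to the right and rows downward; lengths in m; the calibration is good to about 2 mm. A picture is of the moment at which its call begins: read the wrist's pose just before it.
A pose or a line that the arm cannot do raises r.PlanningError and nothing moves.
- r.hand_in(): hands the job in; it is judged then, once.
Readings, each from a call of its own:
- r.current_t(): time.
- r.current_q(): joint angles.
- r.current_qvel(): joint speeds.
- r.current_effort(): joint torques, N m.
- r.current_tool_pos(): TCP position.
- r.current_ee_rot(): TCP orientation.
- r.current_contact_force(): force on the tool from outside, world axes, zero at the start.
- r.current_torque(): the same for the moment, N m.
- r.current_opening(): opening from 0.0 (shut) to 1.0 (fully open).
- r.current_finger_force(): force on a finger pad.
Only numpy, scipy, OpenCV 4.12 (cv2) and the standard library are available. Lean on these libraries where they do the work, as an engineer would, in place of code of your own. Each camera call takes 0.05 s, during which the arm holds its last target. There are 200 camera calls.

TASK

One of the three closed grey boxes on the black mat has a loose steel ball rolling about inside; you cannot see which, only feel it when the box is shaken or tipped. Hang that box by its handle on the double hook of the stand, so that both prongs carry the handle bar and it hangs at rest, and leave the other two boxes standing upright on the mat. Do not move the bottle, the steel block or the hammer, and do not drop the boxes.

Things in the scene. Friction and masses are not known exactly. Their poses are not given: they have to be found in the camera images.
- box_a: one of three closed grey sheet-metal boxes that look the same: 140 mm long (its y), 70 mm wide (x), 55 mm high, lid fixed, 0.35 to 0.6 kg, with a rigid dark handle on the lid (see its handle point). Origin: centre of the underside, z up. The same after a half turn
- box_b: second of the three boxes, looks the same as box_a. One of the three (it may be any) holds a loose steel ball, 34 mm, 0.16 kg, rolling freely on the flat 132 x 62 mm inner floor: it runs from end to end and knocks when the box is shaken or tipped lengthwise
- box_c: third of the three boxes, looks the same as box_a. In the two boxes without the loose ball nothing moves and the weight is centred; total weight does not tell the boxes apart
- box_a_handle (a point): middle of the handle bar of box_a, 115 mm above its underside, axes as the box's. The bar is level, square 12 x 12 mm, 132 mm long along the box's y, on two legs 8 mm thick, 62 mm either side of the middle; 54 mm free height between bar and lid
- box_b_handle (a point): middle of the handle bar of box_b, 115 mm above its underside, axes as the box's. The bar is level, square 12 x 12 mm, 132 mm long along the box's y, on two legs 8 mm thick, 62 mm either side of the middle; 54 mm free height between bar and lid
- box_c_handle (a point): middle of the handle bar of box_c, 115 mm above its underside, axes as the box's. The bar is level, square 12 x 12 mm, 132 mm long along the box's y, on two legs 8 mm thick, 62 mm either side of the middle; 54 mm free height between bar and lid
- mat: fixed black rubber mat the boxes stand on, 220 mm (its x) by 560 mm (its y), 4 mm thick; origin at the centre of its underside on the bench
- stand: fixed steel stand with a double hook: base plate 200 x 160 x 12 mm, one post (22 mm thick, 215 mm high, crossbar at its top up to 221 mm) 100 mm along the stand's +x from the origin, two prongs from the crossbar reaching towards the stand's -x, roughly to the robot, open space before their tips. Origin on the bench under the middle of the seat
- hook_seat (a point): middle of the seat between the prongs, 199 mm up, level with their upper side; axes as the stand's. Prongs: 8 mm round bar, 36 mm either side (y). Seat flat for 20 mm along x, then rising to tips 34 mm towards -x (tops 20 mm above the seat) and to shoulders 30 mm towards +x (15 mm above). A hung bar lies along y on both prongs, its middle 6 mm above this point
- bottle: bystander: yellow plastic bottle with red cap, 60 mm across, 180 mm high; origin under its centre
- block: bystander: ground steel block 50 x 100 x 50 mm; origin under its centre
- hammer: bystander: hammer lying on the bench beside the mat
There are look-alikes about, which are no part of the job. What is shaped like the box_b but orange or purple is not meant. What is shaped like the box_c but yellow is not meant.

How it is judged:
By the outcome, as a careful person would: the job done as asked, in the order asked, and still so for the second after the job is handed in, with the robot touching nothing.
It also fails if it takes over 72 s, if anything falls off the work surface, if the arm or the gripper's body presses on something with over 40 N, if the wrist force passes 120 N, or if a joint passes its speed limit or range.

## Working session

There is one attempt and no reset: what is moved stays moved. The work goes in short steps, each a Python script; the robot and the scene stay as the last script left them, time stands still between calls to the robot, and variables do not carry over. Pictures are saved under pics/ and viewed, at most 10 in all, crops included, and the job is handed in when it is done.

```bash
mkdir -p pics
python3 - <<'E'
from cell import r, optics
import cv2, numpy as np
for n in ("top","scene"):
    d=optics.get_image(n); cv2.imwrite(f"pics/{n}0.png",d["pixels"][:,:,::-1]); np.savez(f"{n}0.npz",**d)
print(r.finger_overhang,r.current_t(),r.current_ee_rot(),r.current_contact_force())
E
```

```text
0.022 0.1 [ 9.85175183e-01  1.71550526e-01 -4.07875289e-05 -5.23286412e-04] [ 0.22786397  0.08492967 -0.19795099]
```

View pics/top0.png

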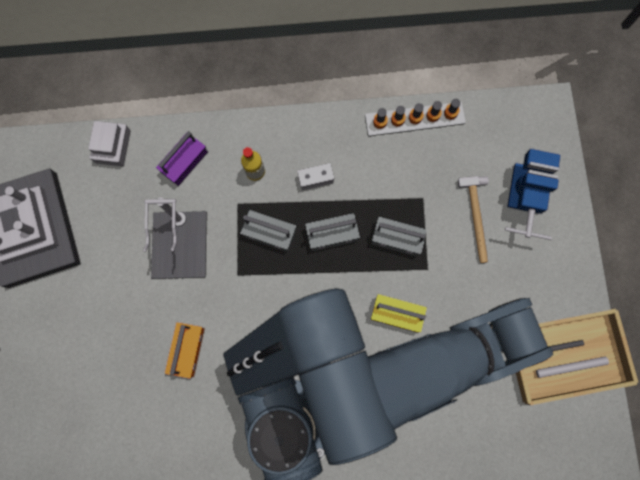

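View pics/scene0.png

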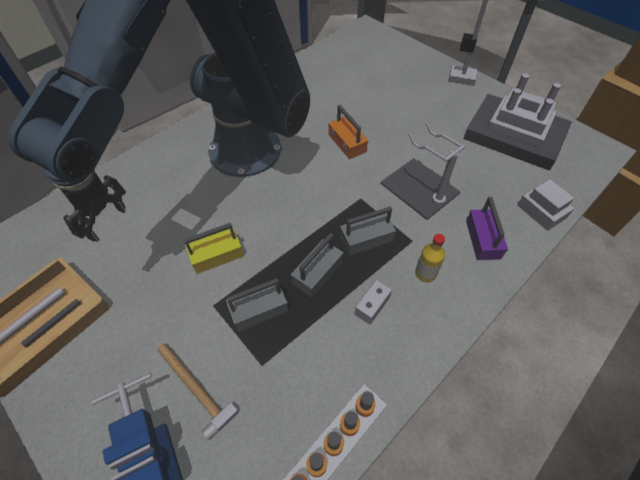

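Top view: the grey boxes on the mat are at px (267,230), (332,231) and (399,236). The look-alikes are yellow (398,313), orange (184,350) and purple (182,158); none of them is on the mat, and their colours rule them out. The stand has its base at (180,243) and its prongs at about (160,205–260). Next I'll measure these and make one enlarged crop.

```bash
cat > h.py <<'E'
import numpy as np, cv2
def cloud(d):
    z=d["depth"].astype(float); v,u=np.mgrid[:480,:640]
    P=np.stack([(u-d["cx"])/d["fx"]*z,(v-d["cy"])/d["fy"]*z,z],-1)
    M=np.linalg.inv(d["camera_from_world"]); W=P@M[:3,:3].T+M[:3,3]; W[z==0]=np.nan
    return W
def rect(p):
    c,s,a=cv2.minAreaRect(p[:,:2].astype(np.float32)*1000)
    if s[0]<s[1]: a+=90; s=s[::-1]
    return np.round(c,1),np.round(s,1),round((a+90)%180-90,1)
E
python3 - <<'E'
from h import *
d={}
for n in("top","scene"):
    D=np.load(n+"0.npz"); W=cloud(D); print(n)
    z=W[...,2]
    if n=="top":
        reg={"A":(235,300,205,255),"B":(300,364,205,255),"C":(366,432,210,262),"stand":(135,210,190,285),"bottle":(235,268,140,185),"block":(292,340,155,195),"hammer":(450,495,170,270)}
        im=D["pixels"][185:290,130:440,::-1]; cv2.imwrite("pics/crop.png",cv2.resize(im,(790,268),interpolation=cv2.INTER_CUBIC))
    else:
        reg={"C":(222,290,272,330),"B":(288,346,230,300),"A":(336,400,200,255),"stand":(376,470,115,225)}
    for k,(u0,u1,v0,v1) in reg.items():
        Q=W[v0:v1,u0:u1].reshape(-1,3); Q=Q[~np.isnan(Q[:,2])]
        bands=[(.105,.135),(.045,.07)] if k in"ABC" else [(.19,.235),(.006,.02)] if k=="stand" else [(.02,.3)] if k!="hammer" else [(.008,.1)]
        for b in bands:
            q=Q[(Q[:,2]>b[0])&(Q[:,2]<b[1])]
            if len(q)>4: print(k,b,len(q),*rect(q),"zmed",np.median(q[:,2]).round(4),"zmax",q[:,2].max().round(4))
    if n=="scene":
        Q=W[115:225,376:470].reshape(-1,3);q=Q[(Q[:,2]>.185)&(Q[:,2]<.235)]
        print((q[::max(1,len(q)//40)]*1000).round().astype(int).tolist())
        m=W[115:225,376:470]
    mk=(D["pixels"].max(-1)<40)&(abs(z)<.012)
    if n=="top":
        mk[:190]=0;mk[285:]=0;mk[:,:225]=0;mk[:,440:]=0;print("mat",rect(W[mk]))
E
```

```text
top
A (0.105, 0.135) 229 [548.6  18.8] [131.1  13.5] 65.6 zmed 0.1251 zmax 0.1347
A (0.045, 0.07) 1025 [549.   19.5] [144.8  75.4] 66.6 zmed 0.06 zmax 0.07
B (0.105, 0.135) 233 [ 529.6 -164. ] [130.9  13.9] -82.2 zmed 0.1249 zmax 0.1342
B (0.045, 0.07) 1014 [ 529.9 -164.5] [142.9  76. ] -82.3 zmed 0.0597 zmax 0.0699
C (0.105, 0.135) 236 [ 501.1 -355.2] [131.3  15.5] 70.1 zmed 0.1245 zmax 0.1339
C (0.045, 0.07) 1017 [ 501.4 -355.6] [143.6  78. ] 69.7 zmed 0.0593 zmax 0.0699
stand (0.19, 0.235) 475 [551.6 286.7] [146.   83.4] -3.1 zmed 0.2151 zmax 0.2292
stand (0.006, 0.02) 3348 [565.8 310.2] [292.3 222.6] -2.5 zmed 0.0122 zmax 0.02
bottle (0.02, 0.3) 563 [739.3  50.1] [59.3 53.4] -69.3 zmed 0.1181 zmax 0.1892
block (0.02, 0.3) 642 [ 704.6 -129.4] [100.1  53.9] -83.2 zmed 0.0499 zmax 0.0623
hammer (0.008, 0.1) 1057 [ 546.2 -582.5] [304.8 130. ] -8.1 zmed 0.0225 zmax 0.0388
mat (array([ 527.5, -161.1]), array([549.5, 211.7]), 86.9)
scene
C (0.105, 0.135) 340 [ 497.3 -357.1] [131.3  15.6] 69.2 zmed 0.1238 zmax 0.1305
C (0.045, 0.07) 1252 [ 499.7 -358. ] [143.8  71.4] 68.4 zmed 0.0595 zma
[... 539 characters left out ...]
8], [497, 324, 195], [477, 254, 219], [479, 252, 218], [536, 318, 212], [524, 319, 200], [554, 321, 218], [557, 321, 216], [485, 248, 210], [486, 252, 204], [493, 247, 208], [496, 254, 201], [499, 255, 198], [503, 255, 198], [506, 251, 198], [608, 324, 218], [531, 251, 211], [509, 249, 194], [540, 247, 216], [523, 247, 201], [607, 301, 221], [550, 247, 216], [546, 247, 209], [613, 298, 220], [601, 284, 218], [563, 245, 214], [610, 283, 221], [601, 275, 216], [576, 245, 216], [614, 278, 220], [608, 262, 223], [585, 248, 213], [613, 272, 215], [598, 251, 216], [616, 273, 213], [608, 250, 220], [599, 240, 217], [612, 275, 201], [606, 272, 195], [603, 273, 189], [608, 271, 190], [618, 277, 188]]
```

View pics/crop.png

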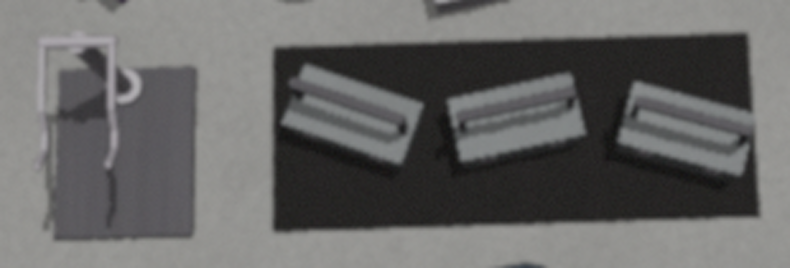

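The crop confirms three grey boxes on the mat, and both cameras agree on the handles within about 4 mm, with the bar tops at 0.125 as expected. The seat works out at about (0.514, 0.287), yaw −3°. I'll start with the nearest box, C: grip it, lift it and tilt it lengthwise.

```bash
cat >> h.py <<'E'
from scipy.spatial.transform import Rotation as R
BOX={"A":(.547,.018,65.9),"B":(.528,-.165,98.),"C":(.4995,-.356,69.6)}
SEAT=np.array([.514,.287]); SYAW=-3.
def rot(a,tilt=0):
    # tool down, tool x along the bar at world angle a (deg); tilt about the closing axis
    c,s=np.cos(np.radians(a)),np.sin(np.radians(a))
    M=R.from_matrix(np.array([[c,s,0],[s,-c,0],[0,0,-1.]]))
    return (M*R.from_euler("y",tilt,degrees=True)).as_quat()
def read(r,a,n=5):
    # vertical force, moment about the level closing axis
    S=[]
    for _ in range(n):
        r.sleep(.06); t=np.array(r.current_torque()); f=r.current_contact_force()
        S.append([f[2],t[0]*np.sin(np.radians(a))-t[1]*np.cos(np.radians(a))])
    S=np.array(S); return S.mean(0).round(3),S.std(0).round(3)
def pick(r,k):
    x,y,a=BOX[k]
    r.move_to([x,y,.22],rot(a)); r.move_linear([x,y,.122],vel=.12)
    r.set_gripper(0.,90); print(k,"open",r.current_opening(),"F",r.current_finger_force(),"t",r.current_t())
    r.move_linear([x,y,.27],vel=.12)
def feel(r,k):
    x,y,a=BOX[k]
    print("level",*read(r,a))
    for t in(14,0,-14,0):
        r.move_to([x,y,.27],rot(a,t)); r.sleep(.4); print(t,*read(r,a),"t",round(r.current_t(),1))
def put(r,k):
    x,y,a=BOX[k]
    r.move_linear([x,y,.14],vel=.15); r.move_linear([x,y,.1225],vel=.04)
    print("down",r.current_contact_force()); r.set_gripper(.7); r.move_linear([x,y,.22],vel=.15)
E
python3 - <<'E'
from h import *; from cell import r
pick(r,"C"); feel(r,"C"); print(r.current_q())
E
```

```text
C open 0.12330705989723136 F 88.46338391304016 t 3.075
level [-3.418 -0.012] [0.301 0.04 ]
14 [-3.432 -0.331] [0.323 0.033] t 5.8
0 [-3.523 -0.013] [0.411 0.032] t 6.8
-14 [-3.295  0.331] [0.404 0.016] t 7.8
0 [-3.473  0.004] [0.742 0.016] t 8.9
[-6.95025462e-01  4.51094072e-01  1.45971292e+00 -1.49839459e-04
  1.23082118e+00 -3.38903141e-01]
```

C shows no shift after tilting (0.00 both ways, where the ball should give about ±0.08), so it looks empty. I'll put it back and test B.

Run:
```python
from h import *; from cell import r
put(r,"C"); pick(r,"B"); feel(r,"B"); print(r.current_q())
```

```text
down [-0.27322964  1.6360912  -0.65604571]
B open 0.12425525660883069 F 88.39614629745483 t 14.0833
level [-4.582e+00 -2.000e-03] [0.101 0.017]
14 [-4.706 -0.398] [0.443 0.024] t 16.8
0 [-5.194e+00 -2.000e-03] [0.317 0.025] t 17.8
-14 [-4.509  0.378] [0.197 0.018] t 18.8
0 [-4.676  0.01 ] [0.428 0.025] t 19.9
[-3.86979233e-01  3.39711248e-01  1.62407710e+00 -1.28703966e-04
  1.17772614e+00 -5.26573347e-01]
```

B shows no shift either. I'll put it back and test A, which should show one.

Run:
```python
from h import *; from cell import r,optics
put(r,"B"); pick(r,"A"); feel(r,"A"); print(r.current_q())
d=optics.get_image("scene"); cv2.imwrite("pics/s1.png",d["pixels"][:,:,::-1])
```

```text
down [-1.16269067  3.10189303  0.52191601]
A open 0.11894308347465819 F 88.4233295917511 t 25.1083
level [-4.036 -0.02 ] [0.593 0.03 ]
14 [-3.588 -0.275] [0.355 0.029] t 27.8
0 [-3.536  0.023] [0.361 0.027] t 28.9
-14 [-3.727  0.249] [0.563 0.027] t 29.9
0 [-3.922 -0.07 ] [0.323 0.013] t 30.9
[-5.21173212e-02  3.28931988e-01  1.63930116e+00 -1.41762370e-04
  1.17341991e+00  3.68558601e-01]
```

View pics/s1.png

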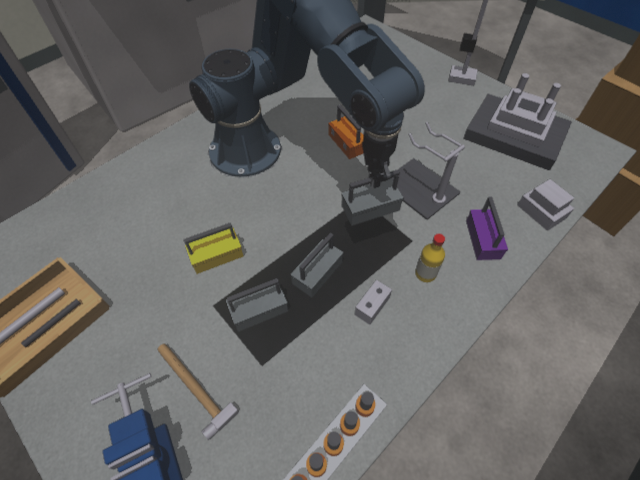

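A is the one. The moment shifts by 0.09 Nm between the two level readings (0.015 in the others), and its tilt moment is about 0.08 Nm lower, which matches 0.16 kg × 49 mm. The picture shows B (318,267) and C (257,305) upright on the mat and A held level at (372,200). Next I'll carry A round in front of the prong tips and check it there.

```bash
cat >> h.py <<'E'
def sp(dx,dy,z):
    p=R.from_euler("z",SYAW,degrees=True).apply([dx,dy,0])[:2]+SEAT; return [p[0],p[1],z]
E
python3 - <<'E'
from h import *; from cell import r,optics
r.move_linear([.41,.018,.27],rot(87),vel=.15); r.move_linear(sp(-.1,0,.27),rot(87),vel=.2); r.move_linear(sp(-.1,0,.239),vel=.1)
r.sleep(.3)
d=optics.get_image("scene"); cv2.imwrite("pics/s2.png",cv2.resize(d["pixels"][80:260,300:500,::-1],None,fx=3,fy=3))
W=cloud(d)
p=np.array(sp(0,0,0)); L=R.from_euler("z",-SYAW,degrees=True).apply((W-p).reshape(-1,3)); L=L[~np.isnan(L[:,0])]
bar=L[(abs(L[:,0]+.1)<.02)&(abs(L[:,1])<.085)&(L[:,2]>.222)&(L[:,2]<.252)&(abs(L[:,1])>.025)]
print("bar",len(bar),bar.min(0).round(4),bar.max(0).round(4),np.median(bar,0).round(4))
for s in(-1,1):
    q=L[(L[:,0]>-.045)&(L[:,0]<.085)&(abs(L[:,1]-s*.036)<.015)&(L[:,2]>.185)&(L[:,2]<.24)]
    print("prong",s,len(q),q.min(0).round(4),q.max(0).round(4),np.median(q,0).round(4))
    for b in np.arange(-.04,.08,.01):
        m=(q[:,0]>=b)&(q[:,0]<b+.01)
        if m.sum(): print(round(b+.005,3),np.median(q[m],0).round(4)[1:],end=" ")
    print()
print(r.current_t(),r.current_tool_pos(),r.current_contact_force())
E
```

```text
bar 90 [-0.1088 -0.0683  0.2233] [-0.0949  0.0588  0.2475] [-0.1004 -0.0486  0.2406]
prong -1 132 [-0.0351 -0.0432  0.1916] [ 0.0846 -0.0309  0.2217] [ 0.02   -0.0376  0.2122]
-0.035 [-0.0383  0.2173] -0.025 [-0.0376  0.2091] -0.015 [-0.0377  0.1995] -0.005 [-0.0358  0.198 ] 0.005 [-0.0364  0.1985] 0.015 [-0.0371  0.2052] 0.025 [-0.0365  0.2123] 0.035 [-0.038   0.2133] 0.045 [-0.0386  0.2149] 0.055 [-0.0372  0.2156] 0.065 [-0.0379  0.217 ] 0.075 [-0.0375  0.2161] 
prong 1 124 [-0.039   0.0291  0.1927] [0.0836 0.0416 0.2189] [0.0217 0.0348 0.2119]
-0.035 [0.036  0.2157] -0.025 [0.0351 0.2091] -0.015 [0.0357 0.1987] -0.005 [0.0339 0.1988] 0.005 [0.0347 0.1984] 0.015 [0.035  0.2067] 0.025 [0.0345 0.2123] 0.035 [0.0342 0.2139] 0.045 [0.0358 0.2144] 0.055 [0.0352 0.2146] 0.065 [0.034  0.2169] 0.075 [0.0355 0.2162] 
34.3833 [0.41422938 0.29229685 0.23932182] [ 0.3072593  -0.32960505 -4.58172455]
```

View pics/s2.png

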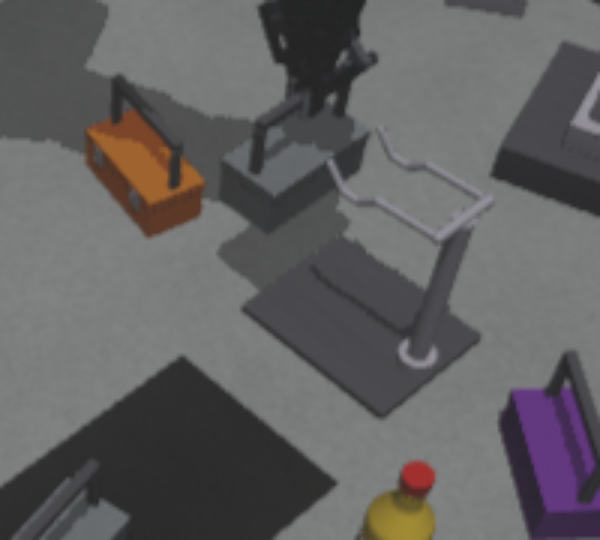

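The crop shows A hanging level in front of the tips, with the prongs at crop px (330,160) and (380,130). Measured in the stand frame, the bar is within a few mm of the plan and the seat is flat at x −0.015 to 0.008, at 0.199. I'll go in and lower it.

Run:
```python
from h import *; from cell import r,optics
r.move_linear(sp(-.002,.001,.239),vel=.07); print("in",r.current_contact_force())
r.move_linear(sp(-.002,.001,.213),vel=.05)
z=.213
while z>.203:
    z-=.001; r.move_linear(sp(-.002,.001,z),vel=.02); r.sleep(.1)
    f=np.mean([r.current_contact_force() for _ in range(3)],0)
    if f[2]>0: break
print("z",z,f.round(2),r.current_t())
r.set_gripper(.5); r.sleep(.5)
d=optics.get_image("scene"); cv2.imwrite("pics/s3.png",cv2.resize(d["pixels"][80:260,300:500,::-1],None,fx=3,fy=3))
print(r.current_contact_force(),r.current_t())
```

```text
in [ 0.76224756  0.04175224 -4.58427526]
z 0.208 [-1.04 -0.35  0.92] 38.35
[ 0.38546471 -0.12486543  0.51631508] 39.3167
```

View pics/s3.png

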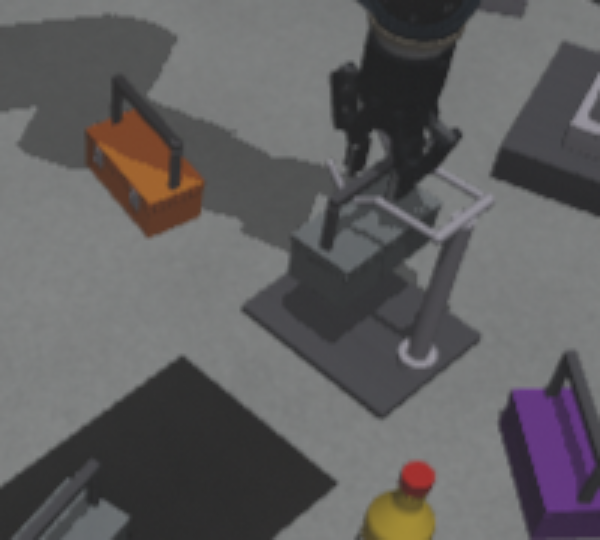

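The box hangs by its bar on both prongs (crop px 370,190) with the jaws open. I'll retract straight up and check that it is at rest.

Run:
```python
from h import *; from cell import r,optics
r.move_linear(sp(-.002,.001,.33),vel=.08); r.move_linear(sp(-.15,0,.40),vel=.2); r.sleep(1.5)
a=optics.get_image("scene"); r.sleep(.7); d=optics.get_image("scene")
print("motion",np.abs(a["pixels"].astype(int)-d["pixels"])[80:260,360:470].max())
cv2.imwrite("pics/s4.png",d["pixels"][:,:,::-1])
W=cloud(d); L=R.from_euler("z",-SYAW,degrees=True).apply((W-np.array(sp(0,0,0))).reshape(-1,3))
dark=(d["pixels"].reshape(-1,3).max(1)<75)
q=L[dark&(abs(L[:,0])<.03)&(abs(L[:,1])<.08)&(L[:,2]>.195)&(L[:,2]<.225)]
print("bar",len(q),q.min(0).round(4),q.max(0).round(4),np.median(q,0).round(4),r.current_t())
```

```text
motion 3
bar 94 [-0.0094 -0.0686  0.1955] [0.0042 0.0638 0.2127] [ 0.0005 -0.0097  0.2061] 44.2583
```

View pics/s4.png

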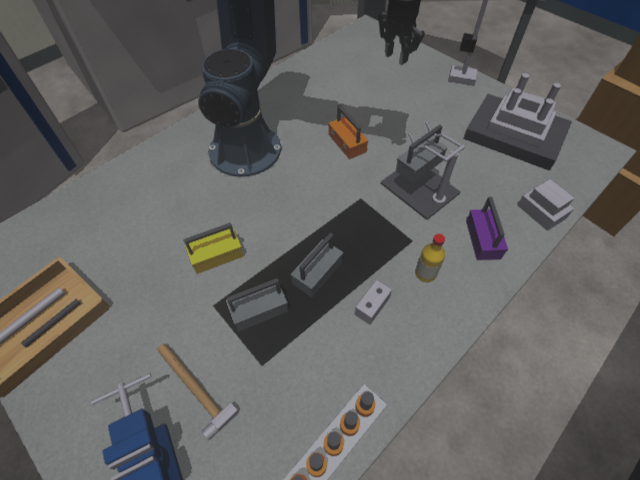

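Box A hangs still on both prongs at (424,155), with its bar in the seat. B and C stand upright on the mat and the robot is clear, so I'll hand in.

```bash
python3 -c "
from cell import r
print(r.hand_in())"
```

```text
the job is handed in; nothing more can be done
None
```

The box with the loose ball (box A by my labels, the one nearest the stand) hangs at rest on both prongs of the stand, the other two boxes stand upright on the mat, and the job was handed in at about 44 s.

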